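# Clamp a control board in the test fixture and key-start the tester

## Robot

A 7-joint arm with a two-finger parallel gripper is mounted at the origin on a cart in front of the work surface, level with it; the furniture and walls round the work are solid. World frame = base frame: x ahead of the robot, y to its left, z up, the work surface at z = 0. Lengths are in mm, angles in rad, forces in N, time in s.
With the tool pointing down it reaches from about 400 to 875 mm from the base axis. Payload 19.3 kg.
Tool frame: the origin (TCP) lies at the very end of the fingers, on their centre line; the grasp point (between the pads) lies 19 mm behind it (grip_point_offset is the z of the grasp point in the tool frame, in mm); z points along the fingers, x is the direction in which the jaws open and shut, and the axes are right-handed (so a half turn about z gives the same grasp; the last joint's range is limited). The gripper opens to 85 mm and grips with 20 to 120 N. Pads are 22 mm wide; open, the fingers measure 114 mm over their backs; the gripper's body (76 mm by 85 mm) begins 54 mm behind the grasp point. The pads swing forward as they close: fully open they stand 13 mm farther back than shut.
Start: joints at [-1.296, 0.521, -0.036, 1.599, 0.021, 1.021, -0.113], TCP at [211.273, 588.199, 206.191] pointing down, gripper open.
Joint ranges: [-2.91, 2.91], [-0.3, 2.13], [-1.5, 1.42], [0.17, 2.43], [-1.26, 4.41], [0.16, 1.93], [-2.52, 2.52]. Speed limits (rad/s): [1.89, 1.89, 2.39, 2.39, 3.01, 3.01, 3.01].

## Interface

Orientations are given as a 3x3 rotation matrix whose columns are the frame's x, y, z axes.
In Python, from workcell import movep, movel, goto_joints, open_gripper, clamp, wait, inverse_kinematics, read_state, camera, PlanningError, finish_job, grip_point_offset gives the robot as it stands. Calls block until the motion is done:
- movep(position, orientation): joint-space move of the TCP to a pose.
- movel(position, frame=None, max_speed=150, guard=None): straight line of the TCP; frame=None keeps the orientation; max_speed is the mean speed in mm/s. With guard (N) it stops when the force on the tool has changed by that much, and returns True; else False.
- goto_joints(angles): joint-space move.
- open_gripper() and clamp(): open the fingers fully, or close them until they stop; the grip force is fixed at half the most.
- wait(seconds).
- inverse_kinematics(position, orientation): joint angles nearest the present ones, or None.
- read_state(): the state.
- camera(name): name is "scene" or "top" or "wrist"; returns a dict with "image" (400x640x3 uint8, blue, green, red), "range_z" (400x640 float32, mm along the optical axis (not along the pixel's ray), 0 where there is no reading), "fx", "fy", "cx", "cy" (pixels), "cam_to_world" (4x4, takes a point from camera to world coordinates). Camera axes: x right, y up, looking along -z (the intrinsics and any distortion apply to the point x, -y, -z); pixel columns grow to the right and rows downward; lengths in mm; the calibration is good to about 2 mm. A picture is of the moment at which its call begins.
A pose or a line that the arm cannot do raises PlanningError and nothing moves.
- finish_job(): hands the job in, once; it reports no verdict.
The state is a dict: "time": time; "qpos": joint angles; "qvel": joint speeds; "joint_efforts": joint torques, N m; "eef_pos": TCP position; "tool_rot": TCP orientation; "ft_force": force on the tool from outside, world axes, zero at the start; "torque": the same for the moment, N m; "finger_gap": finger opening in mm.
Only numpy, scipy, OpenCV 4.12 (cv2) and the standard library are available. Lean on these libraries where they do the work, as an engineer would, in place of code of your own. Each camera call takes 0.05 s, during which the arm holds its last target.

## Task

Start the board test: push the loaded carrier fully home into the screw-down fixture, crank the handwheel clockwise until you feel its stop and back it off a quarter turn so that the probes are not left bottomed out. Then turn the red key on the tester console clockwise from OFF right through to START against its spring, hold it there for a moment and let it spring back by itself to RUN. Keep off the emergency stop and the signal tower, and do not shift the two bottles, the jar and the cutters standing and lying round about.

Things in the scene. Friction and masses are not known exactly. Their poses are not given: they have to be found in the camera images.
- fixture: Screw-down board test fixture, fixed to the bench. Origin: centre of its underside; own -x is its front, z up. Base 170 (x) by 150 (y) by 18 mm, two columns at x = +30, y = +-64 mm, a dark bridge on them (x = 7 to 53, y = -78 to 78, top 134 mm), black handwheel above. It and the console may swap places; both turn.
- carrier (a joint): Sliding carrier of the fixture with a green control board (fixed in it). Metres pulled out towards the fixture's front (-x): 0 = fully home against the end stop, 0.055 = fully out. It starts 0.03 to 0.05 out. It slides with 2 N of friction and stays where it is left.
- carrier_front (a point): Middle of the front face of the carrier's aluminium push plate (100 mm wide, 7 mm thick, upright, 18 to 66 mm above the bench); this point is 47 mm above the bench and moves with the carrier. Axes as the fixture's: the plate faces -x, push it along +x. Home, it is at x = -90.5 mm in the fixture, 65 mm in front of the handwheel's rim.
- handwheel (a joint): Handwheel of the fixture's spindle, radians, growing clockwise seen from above: 12.566 (two turns) is the hard stop with the clear pressure plate right down, 0 is plate right up. Starts anywhere between 3 and 6.2, so 1 to 1.5 turns remain. Friction 0.04 N m; it stays where it is left. A quarter turn is 1.571.
- wheel_axis (a point): Point on the handwheel's upright axis at the height of the middle of the crank grip, 178 mm above the bench (fixed in the fixture at x = +30, y = 0 mm). Axes as the fixture's. The wheel is 111 mm across, its rim and hub are no higher than 155 mm above the bench.
- grip_mid (a point): Middle of the black crank grip: upright, round, 21 mm in diameter, 40 mm tall (158 to 198 mm above the bench), on the wheel 42 mm from its axis. It spins freely on its pin, so it can be held at a constant gripper yaw while it goes round. Its position shows where the crank stands; its axes spin and mean nothing (z up).
- console: Tester console, fixed to the bench: light grey box, dark top, 125 (x) by 165 (y) mm, top at z = 60 mm. Origin: centre of its underside; own -x is its front, z up. Key switch at x = +4, y = +36 mm; paint marks round it show where the key's front wing points: white OFF (-x), green RUN, amber START (+y).
- barrel (a joint): Lock barrel of the key switch, radians, growing clockwise seen from above: 0 = OFF, 1.05 = RUN (its end stop). It carries the key, turns with it from OFF to RUN against 0.015 N m of friction and stays where it is left. Starts at OFF.
- key (a joint): Turn of the red key beyond its barrel, radians, clockwise from above: 0 = at rest, 0.55 = START (end stop). It moves only once the barrel is at RUN: a preloaded spring, 0.05 N m rising to 0.16 N m at START, drives it back to 0, so that the key, let go, springs back from START to RUN. The key's whole angle from OFF is barrel + key (START = 1.6).
- key_axis (a point): Point on the key's upright turning axis at the middle of its bow, 95 mm above the bench. Fixed in the console; axes as the console's.
- key_bow (a point): Middle of the key's flat red bow, on the turning axis, 95 mm above the bench. Bow: 64 mm wide (32 mm either side of the axis) along own x, 8 mm thick along own y, 79 to 112 mm above the bench; its -x end points to the console's front at OFF. Below it a 30 mm wide shoulder down to 73 mm; steel bezel up to 66 mm.
- estop (a joint): Emergency-stop mushroom, red over a yellow disc, on the console at x = -30, y = -52 mm, 39 mm across, its top 100 mm above the bench, the disc 52 mm. Metres pressed: 0 = out, 0.006 = right in. Not to be pressed.
- signal_tower: Signal tower on the console at x = +38, y = -58 mm: grey stem with green, amber and red lamps, 40 mm across, from 60 to 220 mm above the bench; origin at the centre of its foot. Fixed; not to be touched.
- flux_bottle: Amber flux bottle with white dropper, 36 mm across, 92 mm tall, standing on the bench between fixture and console. Origin: centre of its underside. Loose.
- ipa_bottle: White cleaner bottle with blue cap, 52 mm across, 125 mm tall, standing on the bench behind. Origin: centre of its underside. Loose.
- screw_jar: Small jar with black lid, 43 mm across, 46 mm tall, on the bench behind. Origin: centre of its underside. Loose.
- cutters: Flush cutters with red grips, 120 mm long along own y, 45 mm wide, 12 mm high, lying on the right of the bench. Origin: centre of the underside. Loose.

How it is judged:
By the outcome, as a careful person would: the job done as asked, in the order asked, and still so for the second after the job is handed in, with the robot touching nothing.
It also fails if it takes over 72 s, if anything falls off the work surface, if the arm or the gripper's body presses on something with over 40 N, if the wrist force passes 120 N, or if a joint passes its speed limit or range.

## Working session

There is one attempt and no reset: what is moved stays moved. The work goes in short steps, each a Python script; the robot and the scene stay as the last script left them, time stands still between calls to the robot, and variables do not carry over. Pictures are saved under pics/ and viewed, and the job is handed in when it is done.

```bash
ls; mkdir -p pics; python3 - <<'E'
from workcell import *
import cv2,numpy as np
s=read_state(); print(s["time"],s["eef_pos"],s["tool_rot"],s["finger_gap"],grip_point_offset)
for n in("scene","top"):
    c=camera(n); cv2.imwrite(f"pics/{n}0.png",c["image"]); np.savez(f"{n}0.npz",**c)
    print(n,{k:(v if not hasattr(v,'shape') or v.size<20 else v.shape) for k,v in c.items()})
E
```

```text
pics
0.0 [211.19199851 587.87690574 205.64066193] [[ 3.38028227e-01  9.41135934e-01 -2.65749540e-04]
 [ 9.41135375e-01 -3.38028317e-01 -1.03100628e-03]
 [-1.06014793e-03  9.84029324e-05 -9.99999433e-01]] 85.43015472051621 -18.700000000000003
scene {'image': (400, 640, 3), 'range_z': (400, 640), 'fx': 442.00735678179643, 'fy': 442.00735678179643, 'cx': 323.25213018186776, 'cy': 195.970492166911, 'cam_to_world': array([[ 8.81799223e-01,  3.62377438e-01, -3.01848839e-01,
         2.23429133e+02],
       [-4.71387463e-01,  6.56887420e-01, -5.88466462e-01,
        -8.96755939e+02],
       [-1.49662635e-02,  6.61197028e-01,  7.50062998e-01,
         9.29616206e+02],
       [ 0.00000000e+00,  0.00000000e+00,  0.00000000e+00,
         1.00000000e+00]])}
top {'image': (400, 640, 3), 'range_z': (400, 640), 'fx': 425.7081482208261, 'fy': 425.7081482208261, 'cx': 319.4563337653132, 'cy': 201.15663338756926, 'cam_to_world': array([[ 5.83887342e-04,  9.96782334e-01, -8.01538348e-02,
         4.69906264e+02],
       [-9.99789664e-01, -1.06134108e-03, -2.04817470e-02,
        -2.84845841e+02],
       [-2.05009141e-02,  8.01489345e-02,  9.96572055e-01,
         1.25249798e+03],
       [ 0.00000000e+00,  0.00000000e+00,  0.00000000e+00,
         1.00000000e+00]])}
```

View pics/scene0.png

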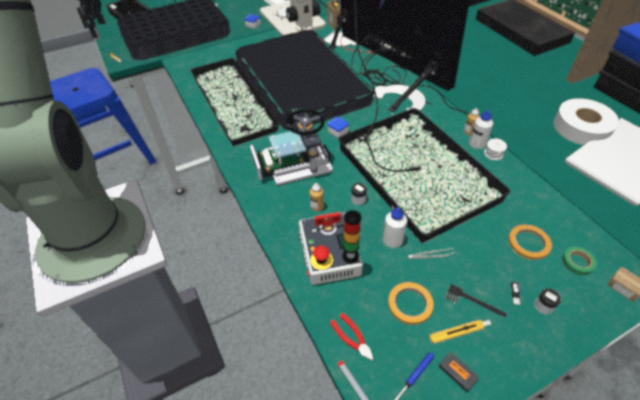

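View pics/top0.png

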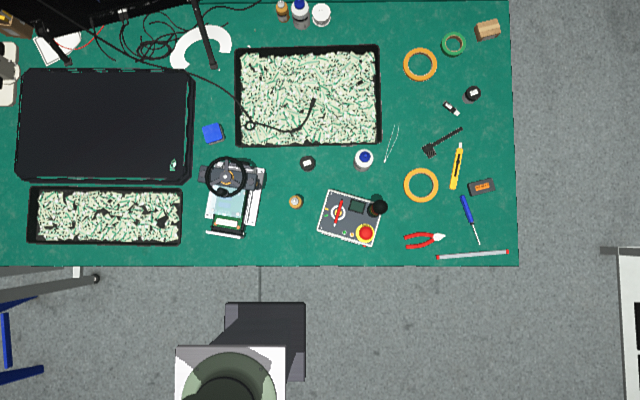

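```bash
cat > h.py <<'E'
import numpy as np,cv2
def cloud(c):
    z=c["range_z"].astype(float); h,w=z.shape
    u,v=np.meshgrid(np.arange(w),np.arange(h))
    x=(u-c["cx"])/c["fx"]*z; y=(v-c["cy"])/c["fy"]*z
    P=np.stack([x,-y,-z,np.ones_like(z)],-1)@np.asarray(c["cam_to_world"]).T
    P=P[...,:3]; P[z==0]=np.nan
    return P
def proj(c,p):
    q=np.linalg.inv(c["cam_to_world"])@np.append(p,1)
    return c["cx"]+c["fx"]*q[0]/-q[2], c["cy"]+c["fy"]*(-q[1])/-q[2]
E
python3 - <<'E'
from h import *
c=dict(np.load("top0.npz")); P=cloud(c)
for u,v in [(323,234),(300,240),(345,205),(366,232),(378,207),(295,201),(363,157),(307,162),(227,178),(245,181),(222,233),(212,164),(338,212),(425,240)]: print(u,v,P[v,u].round(1))
im=c["image"]
cv2.imwrite("pics/top_f.png",cv2.resize(im[145:250,180:300],None,fx=5,fy=5,interpolation=cv2.INTER_CUBIC))
cv2.imwrite("pics/top_c.png",cv2.resize(im[175:255,290:400],None,fx=6,fy=6,interpolation=cv2.INTER_CUBIC))
E
```

```text
323 234 [ 473.9 -270.    33.2]
300 240 [ 456.4 -202.    -0.6]
345 205 [ 554.6 -331.9   63.9]
366 232 [ 479.1 -386.8   97.9]
378 207 [ 538.5 -405.5  220.8]
295 201 [ 563.8 -194.    91.8]
363 157 [ 679.2 -378.2  123.6]
307 162 [ 679.3 -224.4   47.7]
227 178 [619.2 -20.6 154. ]
245 181 [611.6 -67.3 150.7]
222 233 [476.5  14.2  56.4]
212 164 [656.2  19.5 154.1]
338 212 [ 532.2 -311.   116.4]
425 240 [ 4.567e+02 -5.671e+02 -5.000e-01]
```

View pics/top_f.png

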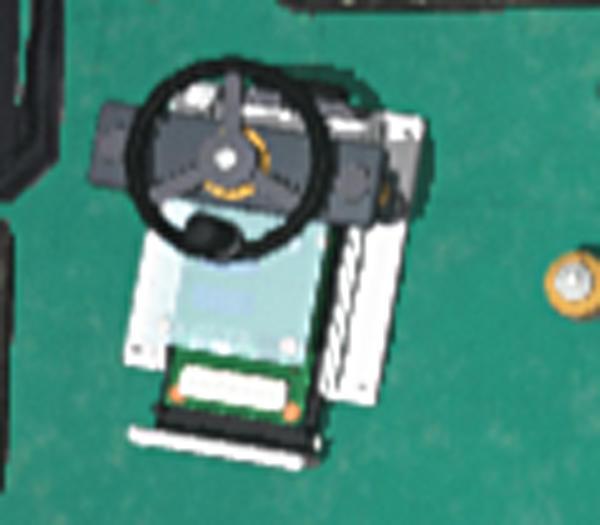

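View pics/top_c.png

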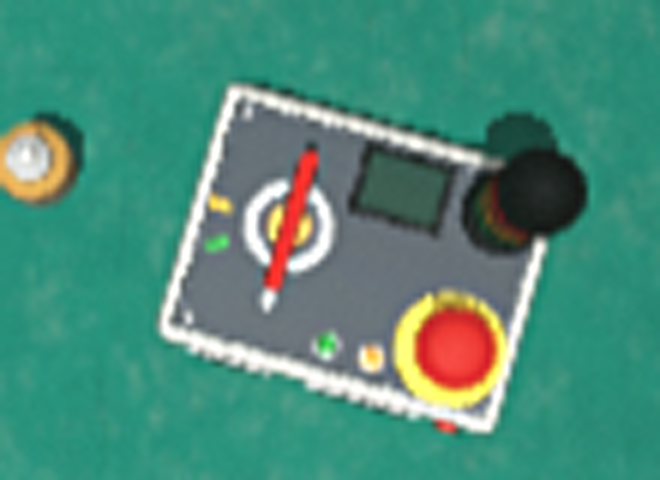

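```bash
cat > fit.py <<'E'
from h import *
def sel(P,c,lo,hi,zl,zh):
    return (P[...,0]>lo[0])&(P[...,0]<hi[0])&(P[...,1]>lo[1])&(P[...,1]<hi[1])&(P[...,2]>zl)&(P[...,2]<zh)
def rect(P,m):
    q=P[m][:,:2].astype(np.float32); (a,s,t)=cv2.minAreaRect(q); return len(q),np.round(a,1),np.round(s,1),round(t,2)
def circ(P,m):
    q=P[m][:,:2]; A=np.c_[2*q,np.ones(len(q))]; s=np.linalg.lstsq(A,(q**2).sum(1),rcond=None)[0]
    return len(q),s[:2].round(1),np.sqrt(s[2]+s[0]**2+s[1]**2).round(1)
E
python3 - <<'E'
from fit import *
for n in("top","scene"):
    c=dict(np.load(n+"0.npz")); P=cloud(c); im=c["image"].astype(int)
    C=((400,-460),(640,-220)); F=((400,-120),(720,110))
    b,g,r=im[...,0],im[...,1],im[...,2]
    red=(r>150)&(g<90)
    print(n)
    print("console top",rect(P,sel(P,c,*C,54,66)))
    m=sel(P,c,*C,100,118)&red&(P[...,1]>-345); print("key",rect(P,m),P[m].mean(0),P[m][:,2].max())
    print("estop",rect(P,sel(P,c,*C,90,106)&red&(P[...,1]<-350)))
    print("wheel",rect(P,sel(P,c,*F,145,158)))
    m=sel(P,c,*F,185,210); print("grip",rect(P,m),P[m].mean(0))
    print("bridge",rect(P,sel(P,c,*F,126,140)))
    m=sel(P,c,*F,58,72);
    m&=P[...,0]<500; print("plate",rect(P,m))
    m=sel(P,c,*F,12,24); print("base",rect(P,m))
    for nm,(x,y),h in(("flux",(564,-194),92),("jar",(679,-224),46),("ipa",(679,-378),125)):
        m=sel(P,c,(x-40,y-40),(x+40,y+40),h-8,h+8); print(nm,rect(P,m))
E
```

```text
top
console top (1981, array([ 519.6, -344.7]), array([164.4, 123.9]), 73.36)
key (60, array([ 533.7, -311.4]), array([ 7.5, 59.9]), 73.2) [ 533.95320299 -311.20495068  111.43195043] 116.39515029007907
estop (130, array([ 476.5, -385.7]), array([30.1, 32.5]), 89.95)
wheel (712, array([623.1, -15.4]), array([107.7, 108.3]), 33.43)
grip (53, array([580.6, -13.8]), array([17.2, 17.9]), 57.62) [580.31333826 -14.4008789  196.40005297]
bridge (620, array([622.9, -15.1]), array([156. ,  46.4]), 80.35)
plate (94, array([471.9,   9.1]), array([96.7,  6.9]), 80.7)
base (607, array([581.8,  -8.7]), array([151.2, 214.7]), 79.91)
flux (21, array([ 564.3, -191.2]), array([12.9, 11.4]), 56.4)
jar (178, array([ 676.5, -224.2]), array([40.9, 40.2]), 0.54)
ipa (34, array([ 682.3, -383.5]), array([15.4, 17.1]), 44.86)
scene
console top (1745, array([ 519.7, -345.5]), array([165.7, 122.8]), 73.43)
key (77, array([ 532.7, -314.1]), array([ 7.5, 60.8]), 72.55) [ 531.63384638 -313.38490005  110.58155391] 115.99120692193071
estop (170, array([ 474.7, -388.3]), array([34.1, 33.4]), 37.91)
wheel (501, array([622.9, -19.4]), array([111.4, 103.5]), 25.74)
grip (48, array([580.2, -15.2]), array([16.8, 18.8]), 9.77) [580.21408175 -17.66396042 194.44603834]
bridge (335, array([623.8, -17.1]), array([159.6,  47.2]), 80.95)
plate (70, array([472.1,   5.7]), array([95. ,  7.9]), 79.84)
base (545, array([584.4, -29.2]), array([148.3, 204. ]), 63.28)
flux (21, array([ 563.5, -193.6]), array([ 8.8, 15.6]), 62.82)
jar (172, array([ 676.6, -225.9]), array([41.4, 42.8]), 12.29)
ipa (36, array([ 681.7, -386.4]), array([12.7, 16.5]), 45.77)
```

```bash
cat > cfg.py <<'E'
import numpy as np
from workcell import *
fy_=np.radians(-9.6); cy_=np.radians(-16.65)
A=np.array([623.2,-16.2]); K=np.array([533.4,-312.3])
def Rd(yaw,flip=False):  # tool y along yaw direction, z down
    c,s=np.cos(yaw),np.sin(yaw); k=-1 if flip else 1
    return np.array([[-s*k,c*k,0],[c*k,s*k,0],[0,0,-1]])
def F(x,y=0): # offset from wheel axis in fixture axes
    c,s=np.cos(fy_),np.sin(fy_); return A+[c*x-s*y,s*x+c*y]
def p3(xy,z): return np.array([xy[0],xy[1],z])
E
python3 - <<'E'
from cfg import *
R=Rd(fy_)
for nm,p,r in (("pre",p3(F(-190),250),R),("pre",p3(F(-190),40),R),("home",p3(F(-131),40),R),("wheelL",p3(F(-42),164),R),("wheelR",p3(F(42),164),R),("wl",p3(F(0,42),164),R),("key0",p3(K,82),Rd(cy_)),("key1",p3(K,82),Rd(cy_-1.65)),("key0f",p3(K,82),Rd(cy_,True)),("key1f",p3(K,82),Rd(cy_-1.65,True))):
    q=inverse_kinematics(p,r); print(nm,None if q is None else np.round(q,2))
E
```

```text
pre [-0.5   0.17  0.37  2.03 -0.07  0.96  1.32]
pre [-0.17  0.52  0.    2.21 -0.    0.41  1.24]
home [-0.15  0.58  0.03  2.07 -0.03  0.49  1.3 ]
wheelL [-0.24  0.51  0.22  1.77 -0.14  0.88  1.44]
wheelR [-0.18  0.64  0.2   1.53 -0.14  0.98  1.46]
wl [-0.25  0.58  0.18  1.63 -0.12  0.94  1.37]
key0 [ 0.24  0.68  0.29  1.73 -0.27  0.77  1.94]
key1 [-0.03  0.81  0.75  1.74 -0.69  0.87  0.66]
key0f [-0.14  0.91  0.96  1.75 -0.89  0.98 -0.68]
key1f [-0.22  1.09  1.22  1.75 -1.12  1.18 -2.16]
```

```bash
python3 - <<'E'
from cfg import *
R=Rd(fy_)
clamp(); print(read_state()["time"],read_state()["finger_gap"])
movep(p3(F(-195),200),R); print(read_state()["time"])
movel(p3(F(-195),42),max_speed=200)
s=read_state(); print(s["time"],s["eef_pos"],s["ft_force"])
g=movel(p3(F(-135),42),max_speed=60,guard=20)
s=read_state(); print(g,s["time"],s["eef_pos"],s["ft_force"])
d=s["eef_pos"][:2]-A; print(d@[np.cos(fy_),np.sin(fy_)])
E
```

```text
0.8667 0.29045737790047244
3.0583
4.0 [431.34393718  16.39731361  42.62340877] [0.19734149 0.04932922 0.17695497]
False 5.15 [489.73496742   6.37471905  41.96863722] [-0.73877209  0.0913887   0.36399874]
-135.36075081598426
```

```bash
python3 - <<'E'
from cfg import *
g=movel(p3(F(-118),42),max_speed=20,guard=15)
s=read_state(); print(g,s["time"],s["eef_pos"],s["ft_force"])
d=s["eef_pos"][:2]-A; print(d@[np.cos(fy_),np.sin(fy_)])
import cv2; from h import *
for n in("top","scene"):
    c=camera(n); np.savez(n+"1.npz",**c)
c=camera("top")["image"]
cv2.imwrite("pics/t1.png",cv2.resize(c[145:250,180:300],None,fx=5,fy=5,interpolation=cv2.INTER_CUBIC))
E
```

```text
False 6.15 [506.71227952   3.4922771   41.95002728] [ 0.67371247 -0.68884125 -0.6204674 ]
-118.14048713088711
```

View pics/t1.png

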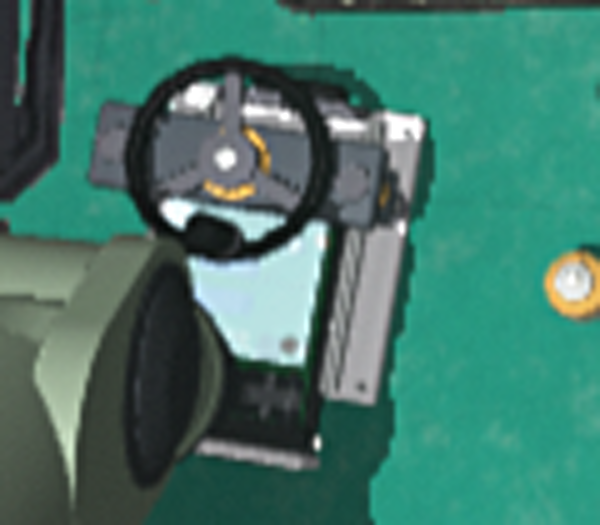

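```bash
python3 - <<'E'
from fit import *
import numpy as np
from workcell import *
c=dict(np.load("scene1.npz")); im=c["image"]
cv2.imwrite("pics/s1.png",cv2.resize(im[90:210,210:370],None,fx=5,fy=5,interpolation=cv2.INTER_CUBIC))
w=camera("wrist"); np.savez("w1.npz",**w); cv2.imwrite("pics/w1.png",w["image"])
P=cloud(c)
m=sel(P,c,(440,-120),(540,70),50,72); print(rect(P,m))
E
```

```text
(149, array([497.6,   7.8]), array([96.2, 70.7]), 89.43)
```

View pics/s1.png

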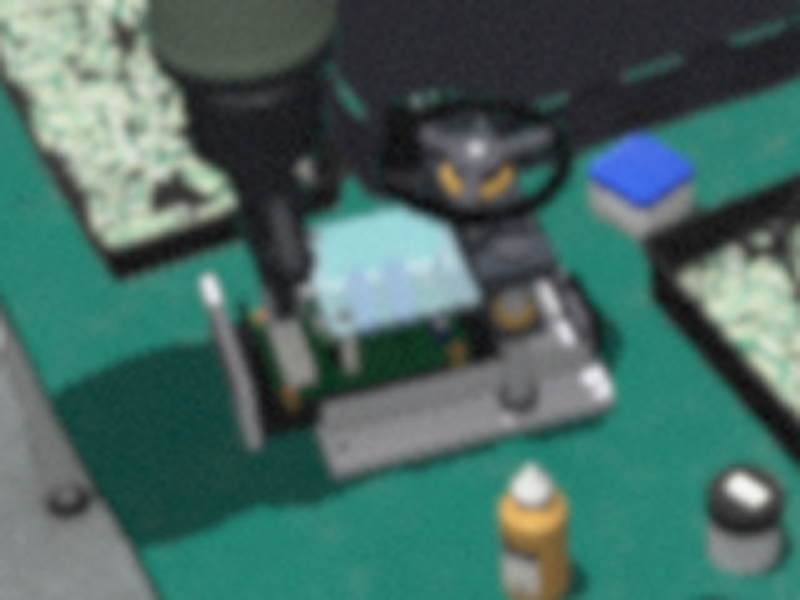

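View pics/w1.png

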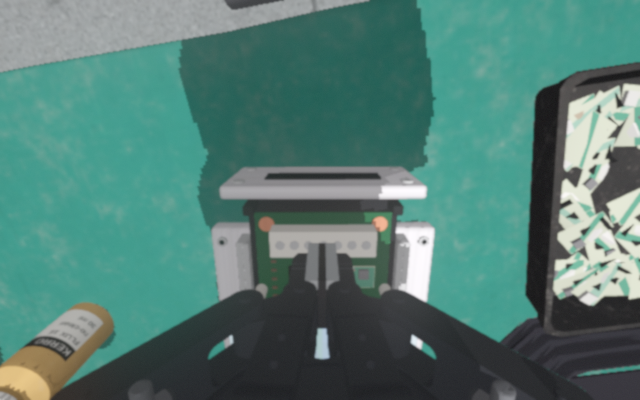

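```bash
python3 - <<'E'
from fit import *
w=dict(np.load("w1.npz")); P=cloud(w)
print(w["cam_to_world"].round(3))
for u,v in [(240,190),(322,190),(322,177),(400,185),(322,210),(300,240),(322,250),(322,270),(335,265),(310,265),(230,240),(420,240),(100,200),(320,130),(375,225),(310,285)]: print(u,v,P[v,u].round(1))
t0=dict(np.load("top0.npz"));t1=dict(np.load("top1.npz"))
for c in(t0,t1):
    P=cloud(c); m=sel(P,c,(440,-120),(500,60),58,72); print(rect(P,m)); 
    m=sel(P,c,(440,-50),(500,-25),45,72); print(rect(P,m))
cv2.imwrite("pics/s0.png",cv2.resize(np.load("scene0.npz")["image"][90:210,210:370],None,fx=5,fy=5,interpolation=cv2.INTER_CUBIC))
E
```

```text
[[ 1.65000e-01 -9.42000e-01 -2.92000e-01  4.31176e+02]
 [ 9.86000e-01  1.58000e-01  4.90000e-02  1.67800e+01]
 [-0.00000e+00 -2.97000e-01  9.55000e-01  2.09783e+02]
 [ 0.00000e+00  0.00000e+00  0.00000e+00  1.00000e+00]]
240 190 [464.3 -28.3  65.5]
322 190 [470.6  10.3  66. ]
322 177 [467.3  10.9  52.9]
400 185 [474.5  47.3  65.2]
322 210 [493.3   6.5  28.7]
300 240 [501.3  -7.2  50.3]
322 250 [495.1   6.2  79.4]
322 270 [494.8   6.2  97.8]
335 265 [495.9  11.5  93.4]
310 265 [494.7   1.2  92.4]
230 240 [507.7 -58.   18.2]
420 240 [528.3  66.8  18.7]
100 200 [ 470.  -146.9    0.7]
320 130 [ 4.482e+02  1.280e+01 -4.000e-01]
375 225 [504.3  36.2  38.5]
310 285 [493.5   2.  109.5]
(94, array([471.9,   9.1]), array([96.7,  6.9]), 80.7)
(22, array([472.3, -32.1]), array([14.1, 19.7]), 89.56)
(55, array([468.9,  -9.8]), array([59.5,  6.9]), 80.66)
(20, array([471.3, -31.9]), array([21. , 11.3]), 14.93)
```

View pics/s0.png

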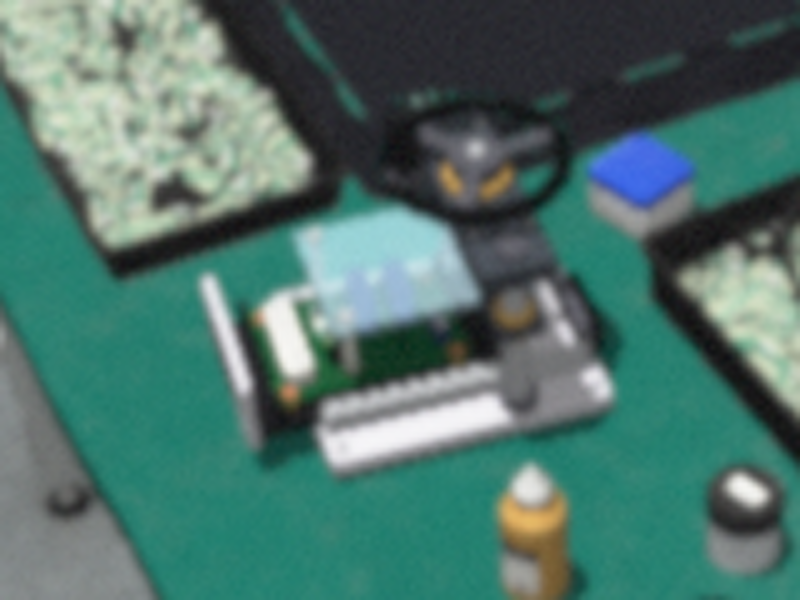

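```bash
python3 - <<'E'
from fit import *
w=dict(np.load("w1.npz")); P=cloud(w)
for v in range(225,300,5): print(v,[tuple(P[v,u].round(0).astype(int)) if np.isfinite(P[v,u,0]) else None for u in (302,312,318,323,330,340)])
cv2.imwrite("pics/w1z.png",cv2.resize(w["image"][210:330,240:400],None,fx=5,fy=5))
E
```

```text
225 [(np.int64(496), np.int64(-6), np.int64(41)), (np.int64(497), np.int64(0), np.int64(41)), (np.int64(498), np.int64(3), np.int64(41)), (np.int64(498), np.int64(6), np.int64(42)), (np.int64(499), np.int64(10), np.int64(41)), (np.int64(500), np.int64(16), np.int64(41))]
230 [(np.int64(497), np.int64(-5), np.int64(48)), (np.int64(497), np.int64(0), np.int64(48)), (np.int64(498), np.int64(3), np.int64(48)), (np.int64(498), np.int64(6), np.int64(48)), (np.int64(499), np.int64(10), np.int64(49)), (np.int64(500), np.int64(16), np.int64(48))]
235 [(np.int64(498), np.int64(-5), np.int64(52)), (np.int64(499), np.int64(0), np.int64(51)), (np.int64(499), np.int64(3), np.int64(52)), (np.int64(500), np.int64(6), np.int64(51)), (np.int64(501), np.int64(10), np.int64(51)), (np.int64(502), np.int64(15), np.int64(51))]
240 [(np.int64(501), np.int64(-6), np.int64(51)), (np.int64(502), np.int64(0), np.int64(52)), (np.int64(503), np.int64(3), np.int64(51)), (np.int64(503), np.int64(5), np.int64(50)), (np.int64(504), np.int64(9), np.int64(51)), (np.int64(505), np.int64(15), np.int64(51))]
245 [(np.int6
[... 2297 characters left out ...]
nt64(105)), (np.int64(497), np.int64(6), np.int64(105)), (np.int64(495), np.int64(9), np.int64(109)), (np.int64(493), np.int64(13), np.int64(112))]
290 [(np.int64(491), np.int64(0), np.int64(115)), (np.int64(494), np.int64(3), np.int64(113)), (np.int64(500), np.int64(4), np.int64(104)), (np.int64(500), np.int64(6), np.int64(104)), (np.int64(495), np.int64(9), np.int64(113)), (np.int64(495), np.int64(13), np.int64(113))]
295 [(np.int64(493), np.int64(-1), np.int64(116)), (np.int64(494), np.int64(3), np.int64(116)), (np.int64(501), np.int64(4), np.int64(105)), (np.int64(502), np.int64(5), np.int64(105)), (np.int64(495), np.int64(9), np.int64(115)), (np.int64(496), np.int64(12), np.int64(115))]
```

View pics/w1z.png

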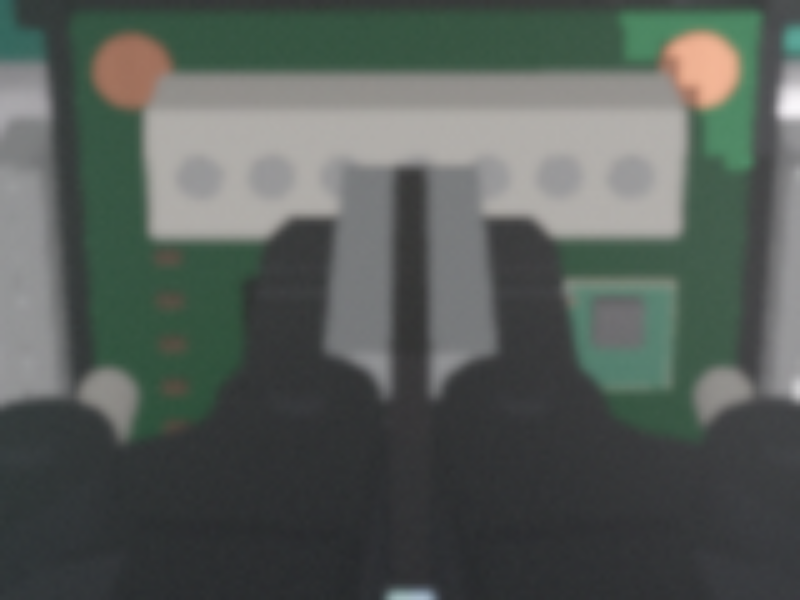

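```bash
python3 - <<'E'
from cfg import *
from fit import *
movel(p3(F(-118),60),max_speed=150)
movel(p3(F(-195),60),max_speed=150)
movel(p3(F(-195),14),max_speed=100,guard=8)
s=read_state(); print(s["time"],s["eef_pos"],s["ft_force"])
w=camera("wrist"); np.savez("w2.npz",**w); cv2.imwrite("pics/w2.png",w["image"]); P=cloud(w)
for v in range(225,262,4): print(v,P[v,316].round(0),P[v,332].round(0))
E
```

```text
7.8917 [431.15279875  16.11764039  14.08381874] [-0.20518462 -0.33603604  0.2667536 ]
225 [427.  14.  -0.] [429.  24.  -0.]
229 [429.  13.   1.] [431.  23.   0.]
233 [432.  13.   0.] [434.  23.  -1.]
237 [nan nan nan] [437.  22.   0.]
241 [438.  12.  -0.] [440.  22.  -1.]
245 [419.  16.  46.] [420.  24.  46.]
249 [419.  16.  51.] [421.  23.  49.]
253 [419.  16.  54.] [421.  23.  53.]
257 [419.  16.  58.] [420.  23.  58.]
261 [419.  16.  62.] [420.  23.  61.]
```

View pics/w2.png

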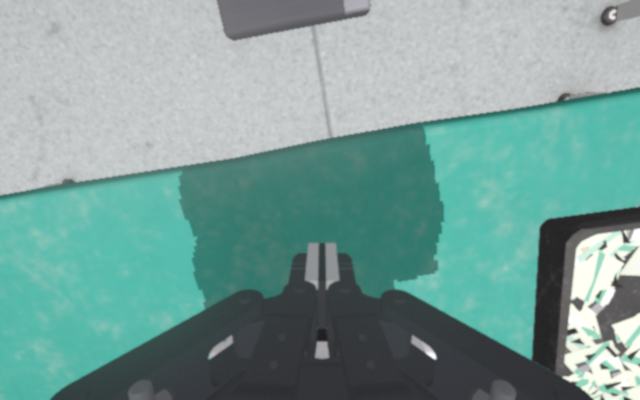

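```bash
sed -i 's/^def p3.*/ZO=30. # true tip z = reported + 30\ndef p3(xy,z): return np.array([xy[0],xy[1],z-ZO])/' cfg.py; python3 - <<'E'
from cfg import *
import time
from fit import *
def pr(g):
    s=read_state(); d=s["eef_pos"][:2]-A; print(g,s["time"],s["eef_pos"].round(1),s["ft_force"].round(1),d@[np.cos(fy_),np.sin(fy_)])
g=movel(p3(F(-140),44),max_speed=60,guard=20); pr(g)
g=movel(p3(F(-122),44),max_speed=15,guard=20); pr(g)
w=camera("wrist"); cv2.imwrite("pics/w3.png",w["image"])
c=camera("top"); np.savez("top3.npz",**c);cv2.imwrite("pics/t3.png",cv2.resize(c["image"][145:250,180:300],None,fx=5,fy=5,interpolation=cv2.INTER_CUBIC))
E
```

```text
False 9.0083 [485.    7.1  14. ] [ 0.4  0.9 -0.3] -140.10726300817646
True 9.775 [494.    5.6  13.5] [-0.4 -0.2  0.4] -131.0450916685255
```

View pics/t3.png

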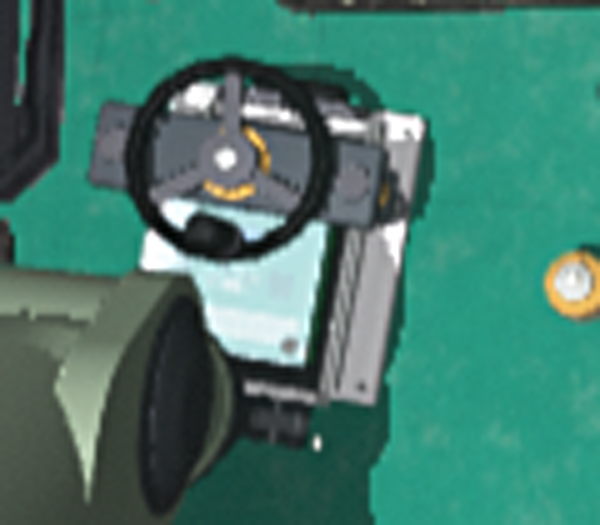

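```bash
python3 - <<'E'
from cfg import *
from fit import *
def pr(g):
    s=read_state(); d=s["eef_pos"][:2]-A; print(g,s["time"],s["eef_pos"].round(1),s["ft_force"].round(1),d@[np.cos(fy_),np.sin(fy_)])
g=movel(p3(F(-122),44),max_speed=20,guard=25); pr(g)
movel(p3(F(-150),44),max_speed=100)
movel(p3(F(-150),240),max_speed=250)
open_gripper(); pr(0)
c=camera("top"); P=cloud(c); m=sel(P,c,(470,-60),(520,60),60,72); print("plate",rect(P,m))
w=camera("wrist"); cv2.imwrite("pics/w4.png",w["image"])
c=np.load("scene0.npz")
E
```

```text
True 10.1667 [493.7   5.5  13.1] [ 0.1  0.3 -0.3] -131.2862711423826
0 12.2167 [475.3   8.8 210. ] [ 0.7 -0.4 -0.3] -149.97102096912766
plate (89, array([508. ,   3.8]), array([99.5,  6.5]), 80.62)
```

View pics/w4.png

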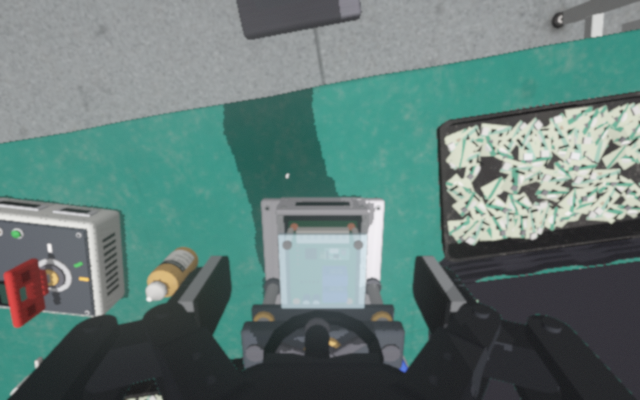

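```bash
python3 - <<'E'
from cfg import *
from fit import *
G=np.array([581.2,-15.8])
movel(p3(G,240),max_speed=200)
movel(p3(G,163),max_speed=120,guard=15)
s=read_state();print(s["time"],s["eef_pos"].round(1),s["ft_force"].round(1))
w=camera("wrist"); cv2.imwrite("pics/w5.png",w["image"]); np.savez("w5.npz",**w)
E
```

```text
13.8 [581.5 -15.8 133.7] [0.5 0.1 0.4]
```

View pics/w5.png

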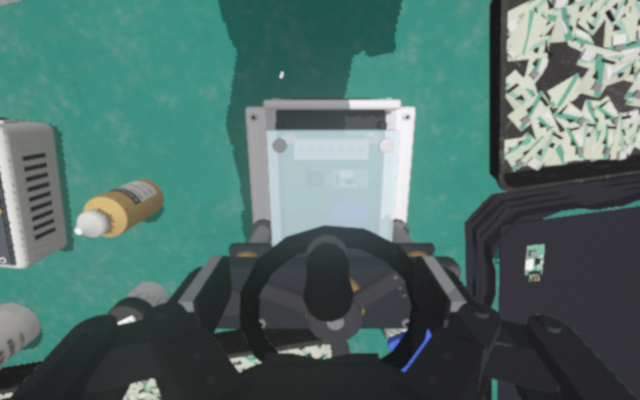

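```bash
python3 - <<'E'
from cfg import *
clamp()
s=read_state();print(s["time"],s["finger_gap"],s["eef_pos"].round(1),s["ft_force"].round(1))
for th in (165,150,135,120):
    t=np.radians(th); u=np.array([np.cos(t),np.sin(t)]); tg=np.array([u[1],-u[0]])
    g=movel(p3(A+42*u,163),max_speed=60,guard=20)
    s=read_state(); f=s["ft_force"]; print(th,g,round(s["time"],2),s["eef_pos"].round(1),f.round(1),"rad",(f[:2]@u).round(1),"tan",(f[:2]@tg).round(1))
    if g: break
E
```

```text
14.475 18.703461285918323 [581.3 -15.7 133.3] [-1.9  0.7  6.1]
165 False 14.8 [582.7  -4.7 133.2] [-1.9  2.6  5.8] rad 2.5 tan 2.0
150 False 15.13 [586.9   5.6 133.3] [-3.1  1.9  6.9] rad 3.6 tan 0.1
135 False 15.47 [593.7  14.4 133.3] [-2.9  4.   7.4] rad 4.9 tan 0.8
120 False 15.8 [602.4  21.  133.3] [-1.6  4.7  6.4] rad 4.8 tan 1.0
```

```bash
python3 - <<'E'
from cfg import *
th=120
while th>-360:
    th-=20
    t=np.radians(th); u=np.array([np.cos(t),np.sin(t)]); tg=np.array([u[1],-u[0]])
    g=movel(p3(A+42*u,163),max_speed=80,guard=20)
    s=read_state(); f=s["ft_force"]; d=s["eef_pos"][:2]-A
    print(th,g,round(s["time"],2),f.round(1),"rad",(f[:2]@u).round(1),"tan",(f[:2]@tg).round(1),"ang",np.degrees(np.arctan2(d[1],d[0])).round(1),"r",np.hypot(*d).round(1))
    if g: break
E
```

```text
100 False 16.13 [0.5 5.8 7. ] rad 5.6 tan 1.5 ang 99.3 r 42.7
80 False 16.47 [2.1 7.1 5.7] rad 7.3 tan 0.8 ang 79.3 r 42.8
60 False 16.8 [4.7 6.  4.2] rad 7.6 tan 1.0 ang 59.1 r 42.7
40 False 17.13 [6.5 3.4 3.5] rad 7.2 tan 1.6 ang 38.7 r 42.5
20 False 17.47 [5.8 0.7 4.3] rad 5.8 tan 1.3 ang 18.1 r 42.3
0 False 17.8 [ 2.4 -0.8  7.5] rad 2.4 tan 0.8 ang -2.4 r 42.0
-20 False 18.13 [-4.6  1.   9.5] rad -4.7 tan 0.7 ang -22.1 r 41.8
-40 False 18.47 [-4.2  3.4 10. ] rad -5.4 tan 0.1 ang -41.5 r 41.6
-60 False 18.8 [-4.2  5.7  9.4] rad -7.0 tan 0.8 ang -61.0 r 41.4
-80 False 19.13 [-2.   6.1  8.7] rad -6.4 tan 0.9 ang -80.8 r 41.3
-100 False 19.47 [2.2 6.8 7.2] rad -7.1 tan -1.0 ang -100.7 r 41.3
-120 False 19.8 [2.6 7.1 4.9] rad -7.4 tan 1.3 ang -120.6 r 41.4
-140 False 20.13 [3.6 4.9 3.5] rad -6.0 tan 1.4 ang -140.3 r 41.5
-160 False 20.47 [4.3 3.8 3.8] rad -5.4 tan 2.1 ang -160.0 r 41.7
-180 False 20.8 [1.6 0.8 6.5] rad -1.6 tan 0.8 ang -179.8 r 41.9
-200 True 21.03 [ -4.2 -10.6  10.1] rad 0.3 tan -11.3 ang 169.2 r 42.1
```

```bash
python3 - <<'E'
from cfg import *
A2=A+[0.1,0.7]
def go(th,sp=60,guard=None):
    t=np.radians(th); u=np.array([np.cos(t),np.sin(t)]); tg=np.array([u[1],-u[0]])
    g=movel(p3(A2+42*u,163),max_speed=sp,guard=guard)
    s=read_state(); f=s["ft_force"]; d=s["eef_pos"][:2]-A2
    print(th,g,round(s["time"],2),f.round(1),"rad",(f[:2]@u).round(1),"tan",(f[:2]@tg).round(1),"ang",np.degrees(np.arctan2(d[1],d[0])).round(1),"r",np.hypot(*d).round(1))
go(-205,30,25)
s=read_state(); d=s["eef_pos"][:2]-A2; a0=np.degrees(np.arctan2(d[1],d[0]))%360-360
print("stop",a0)
import json; json.dump(a0,open("stop.json","w"))
E
```

```text
-205 True 21.27 [-3.5 -5.7  9.3] rad 0.7 tan -6.6 ang 170.5 r 42.1
stop -189.5410012173224
```

```bash
python3 - <<'E'
from cfg import *
from fit import *
A2=A+[0.1,0.7]
def go(th,sp=60,guard=None):
    t=np.radians(th); u=np.array([np.cos(t),np.sin(t)]); tg=np.array([u[1],-u[0]])
    g=movel(p3(A2+42*u,163),max_speed=sp,guard=guard)
    s=read_state(); f=s["ft_force"]; d=s["eef_pos"][:2]-A2
    print(th,g,round(s["time"],2),f.round(1),"rad",(f[:2]@u).round(1),"tan",(f[:2]@tg).round(1),"ang",np.degrees(np.arctan2(d[1],d[0])).round(1),"r",np.hypot(*d).round(1))
for th in (-172,-154,-136,-118,-99.7): go(th)
wait(.1); go(-99.7)
w=camera("wrist"); cv2.imwrite("pics/w6.png",w["image"])
open_gripper()
p=read_state()["eef_pos"]; movel([p[0],p[1],250-ZO],max_speed=250)
print(read_state()["time"])
w=camera("wrist"); cv2.imwrite("pics/w7.png",w["image"])
for n in("top","scene"):
    c=camera(n); P=cloud(c); m=sel(P,c,(540,-90),(700,60),188,206); np.savez(n+"7.npz",**c)
    if m.sum(): 
        r=rect(P,m); d=r[1]-A2; print(n,r,np.degrees(np.arctan2(d[1],d[0])),np.hypot(*d))
    m=sel(P,c,(470,-60),(520,60),60,72); print("plate",rect(P,m))
E
```

```text
-172 False 21.67 [-0.2 -0.9 10.5] rad 0.3 tan -0.9 ang -170.8 r 42.1
-154 False 22.03 [ 0.3 -0.7 10.9] rad 0.0 tan -0.8 ang -153.2 r 42.1
-136 False 22.4 [ 1.  -0.7  9.8] rad -0.2 tan -1.2 ang -135.4 r 42.1
-118 False 22.77 [ 0.6  0.2 11.1] rad -0.5 tan -0.4 ang -117.5 r 42.1
-99.7 False 23.14 [ 1.4  0.4 11.2] rad -0.6 tan -1.3 ang -99.3 r 42.1
-99.7 False 23.49 [ 0.4  0.7 10.5] rad -0.8 tan -0.3 ang -99.6 r 42.1
24.7
top (17, array([612.7, -53.9]), array([15.7, 11.9]), 26.55) -105.43172336463009 39.83616447400528
plate (88, array([507.9,   3.1]), array([99.1,  6.5]), 80.59)
scene (44, array([617.7, -58. ]), array([18.8, 16.1]), 36.36) -97.50631943745533 42.86735354555959
plate (64, array([509. ,   3.1]), array([99.5,  7.4]), 81.1)
```

View pics/w7.png

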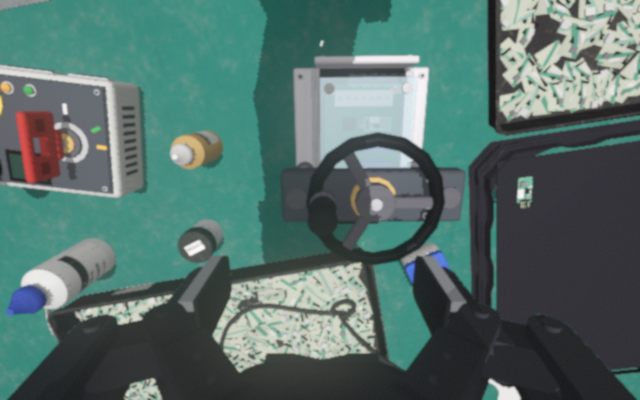

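```bash
sed -i 's/K=np.array.*/K=np.array([533.5,-311.8])/' cfg.py; python3 - <<'E'
from cfg import *
from fit import *
movep(p3(K,250),Rd(cy_))
s=read_state(); print(s["time"],s["qpos"].round(2))
movel(p3(K,150),max_speed=200)
w=camera("wrist"); cv2.imwrite("pics/w8.png",w["image"]); P=cloud(w)
im=w["image"].astype(int); red=(im[...,2]>110)&(im[...,1]<70)&(im[...,0]<70)
m=sel(P,w,(480,-350),(590,-270),104,116)&red
print(rect(P,m),P[m].mean(0))
E
```

```text
25.8917 [ 0.18  0.52  0.37  1.62 -0.21  1.04  1.9 ]
(966, array([ 531.7, -311.1]), array([ 7. , 62.2]), 73.45) [ 532.48473504 -311.20652156  111.4283978 ]
```

View pics/w8.png

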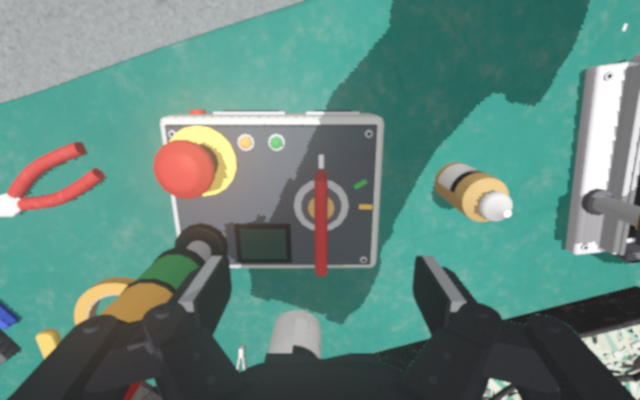

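```bash
sed -i 's/K=np.array.*/K=np.array([532.9,-311.5])/' cfg.py; python3 - <<'E'
from cfg import *
from fit import *
movel(p3(K,110),max_speed=100,guard=10)
g=movel(p3(K,84),max_speed=60,guard=10)
s=read_state(); print(g,s["time"],s["eef_pos"].round(1),s["ft_force"].round(1),s["torque"].round(3))
w=camera("wrist"); cv2.imwrite("pics/w9.png",w["image"])
clamp()
s=read_state(); print(s["time"],s["finger_gap"],s["eef_pos"].round(1),s["ft_force"].round(1),s["torque"].round(3),s["qpos"].round(3))
w=camera("wrist"); cv2.imwrite("pics/w10.png",w["image"])
E
```

```text
False 27.725 [ 532.8 -311.6   53.8] [ 0.6 -0.2 -0.2] [-0.062  0.06  -0.042]
28.4667 7.243371965713001 [ 532.9 -311.7   54.1] [-0.7 -1.2  3. ] [-0.255  0.22  -0.005] [ 0.241  0.723  0.289  1.745 -0.291  0.715  1.962]
```

View pics/w9.png

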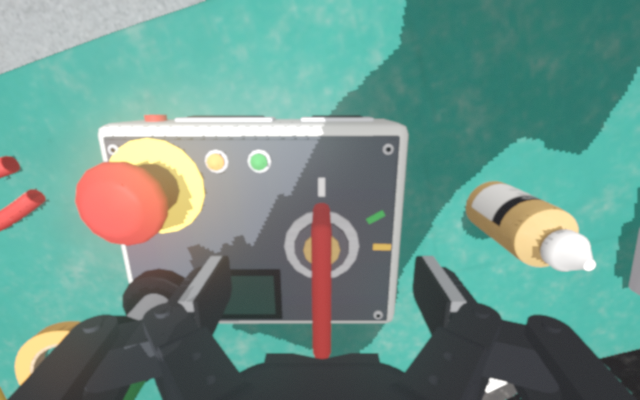

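View pics/w10.png

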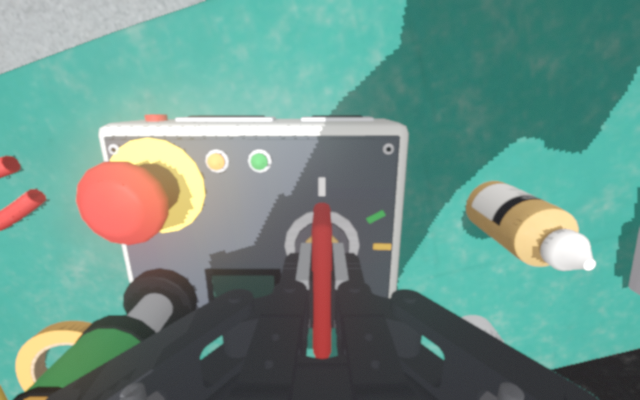

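```bash
python3 - <<'E'
from cfg import *
q0=np.array(read_state()["qpos"]); q0[6]=q0[6]
np.save("q0.npy",q0)
T0=read_state()["torque"]
for a in (0.5,1.0,1.3,1.55,1.62):
    q=q0.copy(); q[6]-=a; goto_joints(q)
    s=read_state(); print(a,round(s["time"],2),"act",(q0[6]-s["qpos"][6]).round(3),s["eef_pos"].round(1),"f",s["ft_force"].round(1),"T",s["torque"].round(3),"eff7",round(s["joint_efforts"][6],3))
E
```

```text
0.5 29.08 act 0.497 [ 533.1 -311.5   54.2] f [0.6 0.7 2.9] T [ 0.443 -0.226 -0.018] eff7 -0.676
1.0 29.65 act 0.995 [ 533.4 -311.3   54.2] f [3.8 3.5 1.8] T [ 0.825 -0.894 -0.031] eff7 -0.404
1.3 30.05 act 1.295 [ 533.6 -311.3   54.2] f [4.5 4.  0.5] T [ 0.88  -1.181  0.092] eff7 -0.803
1.55 30.41 act 1.545 [ 533.8 -311.3   54.2] f [ 5.6  3.1 -1. ] T [ 0.778 -1.49   0.162] eff7 -0.977
1.62 30.66 act 1.615 [ 533.9 -311.3   54.2] f [ 7.2  3.5 -0.5] T [ 0.719 -1.51   0.311] eff7 -0.924
```

```bash
python3 - <<'E'
from cfg import *
import cv2
q0=np.load("q0.npy")
q=q0.copy(); q[6]-=1.66; goto_joints(q); 
s=read_state(); print(round(s["time"],2),"act",(q0[6]-s["qpos"][6]).round(3),"f",s["ft_force"].round(1),"T",s["torque"].round(3))
wait(0.8)
s=read_state(); print("T",s["torque"].round(3))
w=camera("wrist"); cv2.imwrite("pics/w11.png",w["image"])
open_gripper()
w=camera("wrist"); cv2.imwrite("pics/w12.png",w["image"])
s=read_state(); print(round(s["time"],2),s["finger_gap"],"f",s["ft_force"].round(1),"T",s["torque"].round(3))
E
```

```text
30.91 act 1.654 f [ 5.1  2.2 -1.9] T [ 0.698 -1.516  0.874]
T [ 0.606 -1.48   0.823]
32.54 85.69346049738122 f [-0.2  0.7  0.3] T [0.015 0.029 0.046]
```

View pics/w11.png

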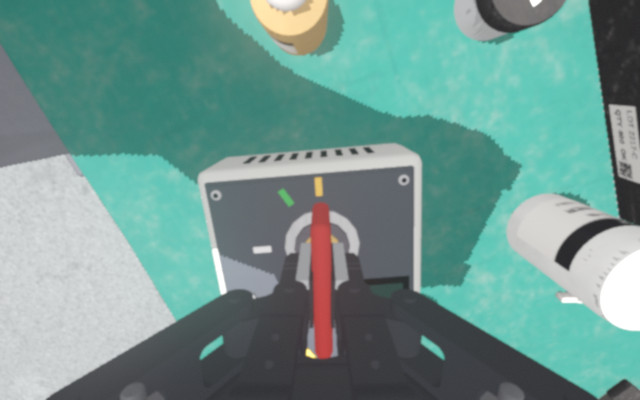

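View pics/w12.png

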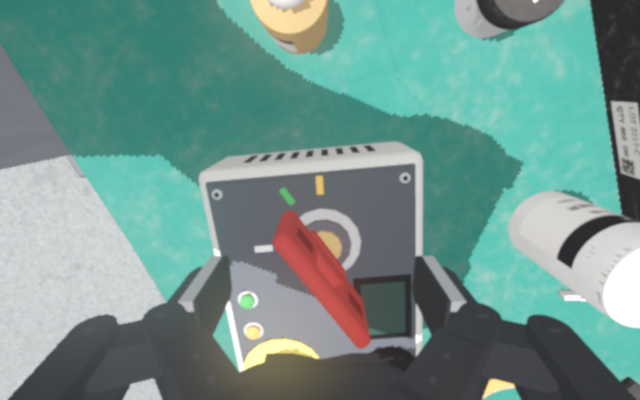

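```bash
python3 - <<'E'
from cfg import *
from fit import *
p=read_state()["eef_pos"]
movel([p[0],p[1],170],max_speed=200)
movel([p[0]-30,p[1]+160,290],max_speed=300)
print(read_state()["time"])
wait(.3)
C=((400,-460),(640,-220))
for n in("top","scene"):
    c=camera(n); P=cloud(c); im=c["image"].astype(int); red=(im[...,2]>150)&(im[...,1]<90)
    cv2.imwrite(f"pics/{n}_end.png",c["image"])
    m=sel(P,c,*C,100,118)&red&(P[...,1]>-345); print(n,"key",rect(P,m))
    m=sel(P,c,*C,90,106)&red&(P[...,1]<-350); print("estop",rect(P,m),P[m][:,2].max())
    c0=dict(np.load(n+"0.npz")); P0=cloud(c0); i0=c0["image"].astype(int); m=sel(P0,c0,*C,90,106)&(i0[...,2]>150)&(i0[...,1]<90)&(P0[...,1]<-350); print("estop0",rect(P0,m),P0[m][:,2].max())
    print("plate",rect(P,sel(P,c,(470,-60),(520,60),60,72)))
    m=sel(P,c,(540,-90),(700,60),185,206); r=rect(P,m); d=r[1]-A-[.1,.7]; print("grip",r,np.degrees(np.arctan2(d[1],d[0])))
    for nm,(x,y),h in(("flux",(564,-194),92),("jar",(679,-224),46),("ipa",(679,-378),125)):
        m=sel(P,c,(x-40,y-40),(x+40,y+40),h-8,h+8); print(nm,rect(P,m))
E
```

```text
34.1
top key (62, array([ 533.6, -311.2]), array([ 7.2, 61.8]), 13.86)
estop (128, array([ 476.5, -385.7]), array([30. , 32.7]), 88.46) 104.85160645341034
estop0 (130, array([ 476.5, -385.7]), array([30.1, 32.5]), 89.95) 102.75166583824625
plate (0, array([0., 0.]), array([0., 0.]), 0.0)
grip (14, array([621. , -58.1]), array([ 6.6, 14.9]), 4.01) -93.09043357894268
flux (21, array([ 564. , -192.1]), array([11. , 13.8]), 0.21)
jar (179, array([ 676.7, -224.3]), array([41.6, 40.1]), 0.41)
ipa (32, array([ 684. , -383.9]), array([15. , 16.6]), 76.04)
scene key (85, array([ 533.4, -311.5]), array([ 8.4, 63.8]), 12.12)
estop (172, array([ 475.9, -389.3]), array([34.3, 33.6]), 89.5) 103.02903845186177
estop0 (170, array([ 474.7, -388.3]), array([34.1, 33.4]), 37.91) 102.88538106003546
plate (66, array([508.9,   3.3]), array([100.5,   7.3]), 80.53)
grip (50, array([616.6, -58. ]), array([20. , 16.2]), 62.98) -98.95878036588779
flux (21, array([ 563.9, -194.5]), array([11.2, 12.7]), 71.47)
jar (173, array([ 677.4, -224.4]), array([42.3, 42.6]), 35.17)
ipa (33, array([ 681.7, -385.8]), array([10.7, 17. ]), 41.71)
```

View pics/top_end.png

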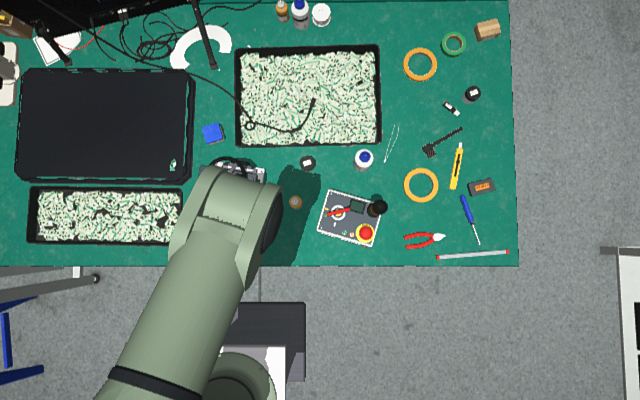

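```bash
python3 -c "
from workcell import *
print(read_state()['ft_force'],read_state()['time']); finish_job()"
```

```text
[ 0.46489256 -0.02412905 -0.37526785] 34.5
the job is handed in; nothing more can be done
```

The board test is started and the job was handed in at 34.5 s, with the gripper open and clear of everything.

- **Carrier:** It is fully home. The push stopped hard twice, and the push plate measures at the home position to within about 1 mm, and it still does at the end. My first push missed: the fingertips sit about 30 mm higher than the reported TCP height, so they passed over the plate and the board without contact (forces stayed under 1 N). I measured that offset with the wrist camera and applied it to every later move.
- **Handwheel:** I cranked it clockwise about 370° to a clear stop, felt twice, then backed it off 90°. The last scene-camera picture puts the crank at -99°, where it was left. The top camera read -93°, but on only 14 pixels because the arm partly hid the grip.
- **Key:** I turned it to START. The moment at the wrist rose to about 0.85 N m, well above the spring, so it was against the stop. I held it 0.8 s and opened the fingers, and it sprang back by itself. The pictures show it about 60° from OFF (about 1.04 rad), which is RUN.
- **Other items:** The emergency stop, flux bottle, cleaner bottle and jar measure where they were, within about 2 mm of camera noise. The cutters and signal tower were only checked by eye in the last picture, and both look unmoved.

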